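# Load the tea-light feeder in order

## Task

Slide the little recessed switch fully open so that its tongue clears the mouth of the tea-light feeder, then slide the tea-lights along the deck into the chute one at a time so that they will come out red first, then blue, then green, each one running down to rest behind the last. The foil cups crumple easily, so push them along the deck and do not lift them; leave the spent black tea-light, the porcelain horse, the tumbler, the copper tin and the clamp with its block where they are.

Things in the scene. Friction and masses are not known exactly. Their poses are not given: they have to be found in the camera images.
- feeder: Tea-light feeder, fixed to the mantel. Origin: on the mantel under the centre of its level bamboo deck (320 mm along its x, 280 mm along its y, top 85 mm above the mantel, no rim). It feeds to its +y: the deck ends at y = +140 mm in a lip, whose middle (x = 0) opens into the chute. Cups slide easily on deck and chute (friction about 0.25).
- mouth (a point): Middle of the lip where deck meets chute, at deck height; axes as the feeder. Mouth walls begin at the lip, at x = -22.5 and +22.5 mm; 6 mm thick cheek on the -x side, grey gate housing on the +x side, both rising 12 mm above the deck. A cup whose centre is pushed past the lip tips over and slides down by itself.
- gate (a point): Centre of the grey gate housing's top, 12 mm above the deck, 67 mm in x and 23 mm in y from the mouth; axes as the feeder. Housing: 90 mm along x, 46 mm along y. In its top is the switch's recess, 11 mm deep, 26 mm wide in y (centred on this point), from 35 mm on the -x side to 37 mm on the +x side of this point.
- bay1 (a point): Where the centre of the underside of the first (lowest) tea-light rests, on the chute's floor, against the 12 mm high stop. The chute is straight, 45 mm wide, goes down along the feeder's +y at 32 degrees, 132 mm long on the slope, with clear side walls 22 mm high.
- bay2 (a point): The same for the second tea-light, 38 mm further up the slope.
- bay3 (a point): The same for the third tea-light, 38 mm further up again.
- bolt (a joint): Travel of the slide switch in m along the feeder's +x: 0 is shut (orange tongue across the mouth 4 to 11 mm above the deck, 5 to 11 mm beyond the lip, so nothing can be pushed in); 0.030 is fully open, at its end stop. It starts at 0 to 0.004, stays where it is left, and moves at about 2 N.
- nub (a point): Centre of the top of the switch's orange nub; it moves with the switch. The nub is 8 mm long along the feeder's x, 22 mm wide along y, flush with the gate housing's top, down to the recess floor. With the switch shut, the recess is free for 34 mm on the nub's -x side: a fingertip let down there about 7 mm pushes the nub's upright face towards +x.
- tl_red: A tea-light: bare aluminium cup 38 mm across, 18 mm tall, 15 to 31 g, flat red wax top with a short wick; it stands upright on the feeder's deck. Origin: centre of its underside, z up.
- tl_blue: A tea-light: bare aluminium cup 38 mm across, 18 mm tall, 15 to 31 g, flat blue wax top with a short wick; it stands upright on the feeder's deck. Origin: centre of its underside, z up.
- tl_green: A tea-light: bare aluminium cup 38 mm across, 18 mm tall, 15 to 31 g, flat green wax top with a short wick; it stands upright on the feeder's deck. Origin: centre of its underside, z up.
- tl_spent: The spent tea-light, same cup and size as the others, black top. Standing on the deck among the others; not to be loaded or shifted. Origin: centre of its underside.
- horse: White porcelain horse on a 44 x 22 mm plinth, 67 mm tall, head reaching 33 mm from the origin, standing on the deck. Origin: centre of its underside, head towards its +x.
- tumbler: Frosted glass tumbler, 72 mm across, 90 mm tall, on the mantel beside the chute. Origin: centre of its underside.
- tin: Copper-coloured aluminium tin with closed lid, 69 mm across, 78 mm tall, on the mantel beside the chute. Origin: centre of its underside.
- clamp: Bamboo clamp stand gripping an upright clear acrylic block 148 x 15 x 105 mm; 139 mm tall, on the mantel along the deck's -y edge. Origin: centre of its underside.
Mind the look-alikes: they are no part of the job. Leave any yellow look-alike of the tl_red alone. Leave any yellow look-alike of the tl_blue alone.

How it is judged (in metres and radians):
On the way, in this order (a step that is already met when the one before it is completed fails the run):
1. the switch is slid fully open (over 26 mm) (value of joint bolt above 0.026 m), for 0.1 s.
2. the red tea-light rests in the lowest bay (distance between tl_red and bay1 below 0.012 m and linear speed of tl_red below 0.03 m/s), for 0.2 s.
3. the blue one rests behind it (all of step 2 and distance between tl_blue and bay2 below 0.012 m and linear speed of tl_blue below 0.03 m/s), for 0.2 s.
4. the green one rests behind both (all of step 3 and distance between tl_green and bay3 below 0.012 m and linear speed of tl_green below 0.03 m/s), for 0.2 s.
At the end, for the whole second after the job is handed in: red, blue and green tea-lights lie at rest within 12 mm of bays 1, 2 and 3, the switch is still open (over 22 mm), the spent tea-light and the horse are within 15 mm, and tumbler, tin and clamp within 20 mm, of where they began (all of step 4 and value of joint bolt above 0.022 m and not (distance of tl_spent from where it was at the start of the episode above 0.015 m) and not (distance of horse from where it was at the start of the episode above 0.015 m) and not (distance of tumbler from where it was at the start of the episode above 0.02 m) and not (distance of tin from where it was at the start of the episode above 0.02 m) and not (distance of clamp from where it was at the start of the episode above 0.02 m)); the robot touches nothing.
It fails at once if a tea-light is lifted more than 15 mm off the deck (height (world z) of any of tl_red, tl_blue, tl_green above 0.1 m).
It fails at once if the spent tea-light is shifted more than 15 mm (distance of tl_spent from where it was at the start of the episode above 0.015 m).
It fails at once if the horse is shifted more than 15 mm or tipped (distance of horse from where it was at the start of the episode above 0.015 m or angle between horse's own z axis and vertical above 0.5 rad).
It fails at once if the tumbler, tin or clamp is shifted more than 20 mm (distance of any of tumbler, tin, clamp from where it was at the start of the episode above 0.02 m).
It also fails if it takes over 72 s, if anything falls off the work surface, if the arm or the gripper's body presses on something with over 40 N, if the wrist force passes 120 N, or if a joint passes its speed limit or range.

## Robot

A 7-joint arm with a two-finger parallel gripper is mounted at the origin on the work surface. World frame = base frame: x ahead of the robot, y to its left, z up, the work surface at z = 0. Lengths are in mm, angles in rad, forces in N, time in s.
With the tool pointing down it reaches from about 400 to 875 mm from the base axis. Payload 4.4 kg.
Tool frame: the origin (TCP) lies at the very end of the fingers, on their centre line; the grasp point (between the pads) lies 19 mm behind it; y points along the fingers, x is the direction in which the jaws open and shut, and the axes are right-handed (so a half turn about y gives the same grasp; the last joint's range is limited). The gripper opens to 85 mm and grips with 20 to 120 N. Pads are 22 mm wide; open, the fingers measure 114 mm over their backs; the gripper's body (76 mm by 85 mm) begins 54 mm behind the grasp point. The pads swing forward as they close: fully open they stand 13 mm farther back than shut.
Start: joints at [-1.368, 0.628, 0.038, 1.517, -0.027, 0.996, -0.02], TCP at [172.599, 626.68, 231.313] pointing down, gripper open.
Joint ranges: [-3.06, 3.06], [-0.37, 2.12], [-1.25, 1.32], [0.18, 2.47], [-1.1, 4.24], [0.23, 1.98], [-2.94, 2.94]. Speed limits (rad/s): [2.57, 2.57, 3.14, 3.14, 3.14, 3.14, 3.14].

## Interface

Orientations are given as [roll, pitch, yaw] about the fixed x, y, z axes, in that order (R = Rz(yaw) Ry(pitch) Rx(roll)).
In Python, from cell import ctrl, get_image, nets gives the robot as it stands. The module is installed in compiled form; this text tells all that it offers.
- The arm moves only by the tool step_arm, never from a script. Its argument "moves" is text: rows parted by semicolons, each of 7 numbers parted by spaces: the shift along the tool's x, y, z normalised to -1 to 1, where 1 is 0.05 m, then the turn, a rotation vector about the tool's x, y, z normalised to -1 to 1, where 1 is 0.12 rad, then the opening, from 0 (shut) to 1 (fully open). A call has 1 to 20 rows; each row shifts and turns the commanded pose from where the row before left it, along the tool's axes as they then stand; what a row does not reach is not made up. A row lasts 1/10 s, in which the tool goes at most 50 mm and 8.59 degrees, less where a joint would pass 70% of its speed; a pose out of reach is approached as far as the arm can. A call with a number of a shift or a turn outside -1 to 1 is refused whole. A call with a gripper value outside its range is refused whole. The fingers move at their own pace and stop on an object; the grip force is fixed at half the most. Time passes only in rows, so rows that do not move let the fingers close. It gives the time, the measured TCP pose, the force and the opening at its end, in the units of the state.
- ctrl.read_state(): the state, without advancing time (a new reading comes with each control period).
- get_image(name): name is "scene" or "top" or "wrist"; returns a dict with "color" (480x640x3 uint8, blue, green, red), "vertical_fov" (degrees; the focal length in pixels is half the picture's height over the tangent of half this angle, whatever the lens; pixels are square), "cx", "cy" (the principal point, pixels), "R" (3x3) and "t" (3): a world point X has camera coordinates R X + t; the wrist camera has in their place "T_tool_cam" (4x4, takes a point from camera to tool coordinates, whose origin is the TCP and whose axes are the tool frame's). Camera axes: x right, y down, z forward; pixel columns grow to the right and rows downward; lengths in mm; the calibration is good to about 2 mm. A picture is of the moment at which its call begins: read the wrist's pose just before it. There is no depth.
- ctrl.finish_job(): hands the job in, once; it reports no verdict.
Trained networks look in a picture, given as the dict that the camera call returned (one of the last four; its "shot" number tells which), for a name from the list of things; names that differ only in an ending like _2 or _b are one class to them, and where a whole thing is asked for, a point or a joint stands for the part that bears it (a point fixed in the world has none). Each returns a list of dicts, best first, with "conf" (0 to 1); they miss things now and then, are a little off and sometimes report something else, mostly with a low value. They report only what shows in the picture. A call takes as long as a camera call. They do not tell look-alikes from the thing itself.
- nets.find_in(picture, target): "position" ([x, y, z] in mm, in world coordinates, good to about 4 mm: the middle of the surface that is visible of it).
- nets.cut_out(picture, target): "pixels" (480x640 bool, what is visible of it).
- nets.place_of(picture, target): "position" ([x, y, z] in mm, in world coordinates, good to about 4 mm: a listed point, or the origin of a listed thing).
The state is a dict: "clock": time; "qpos": joint angles; "qd": joint speeds; "tau": joint torques, N m; "eef_pos": TCP position; "tool_rot": TCP orientation; "force": force on the tool from outside, world axes, zero at the start; "torque": the same for the moment, N m; "width": finger opening in mm.
Only numpy, scipy, OpenCV 4.12 (cv2) and the standard library are available. Lean on these libraries where they do the work, as an engineer would, in place of code of your own. Each camera call takes 0.05 s, during which the arm holds its last target.

## Working session

There is one attempt and no reset: what is moved stays moved. The work goes in short steps, Python scripts to look and compute and a tool call to move; the robot and the scene stay as the last step left them, time stands still between calls to the robot, and variables do not carry over. Pictures are saved under pics/ and viewed, and the job is handed in when it is done.

Besides the shell and the picture viewer there is one more tool, called after "Emit:" by a JSON object that holds its "method" and its "body", one argument or row to a line. step_arm: Moves the arm, as the interface text tells. Scaled input: -1 to 1 covers 0.05 m each way for a shift and 0.12 rad each way for a turn. Its arguments: {"type":"object","properties":{"moves":{"type":"string"}},"required":["moves"]}

```bash
mkdir -p pics; ls; python3 - <<'E'
from cell import ctrl,get_image,nets
import cv2
s=ctrl.read_state()
for k,v in s.items(): print(k,v)
for n in ["scene","top","wrist"]:
    p=get_image(n); cv2.imwrite(f"pics/a_{n}.png",p["color"])
    print(n,p["vertical_fov"],p["cx"],p["cy"],p.get("R"),p.get("t"),p.get("T_tool_cam"))
    if n=="top":
        for t in ["feeder","mouth","gate","bay1","bay2","bay3","nub","tl_red","tl_blue","tl_green","tl_spent","horse","tumbler","tin","clamp"]:
            print(t,[(r["position"],round(r["conf"],2)) for r in nets.place_of(p,t)])
print(ctrl.read_state()["clock"])
E
```

```text
pics
clock 0.0
qpos [-1.36780589  0.62933789  0.03842465  1.51840235 -0.02695986  0.99630318
 -0.01998557]
qd [ 1.93002201e-03  5.27368601e-05  3.29439775e-04  1.69772991e-03
  9.56449615e-04 -1.70720632e-03 -6.24142608e-04]
tau [ 3.54092244e-04 -5.63406444e+01  1.22653261e+00 -1.93442005e+01
  1.11545407e-02  1.05724524e-02 -6.42341988e-06]
eef_pos [172.42075367 626.0451705  230.38314655]
tool_rot [-1.57084568  0.00193258  1.30205535]
force [-0.2475848   0.56037903 -0.11109997]
torque [-0.02112561 -0.03166995 -0.0172826 ]
width 85.40830988038987
scene 54.083434201239925 324.0048303086679 225.79155362022104 [[ 0.8475161   0.53057474 -0.01438449]
 [ 0.39226217 -0.64437856 -0.65643481]
 [-0.35755679  0.55069658 -0.7542456 ]] [-481.64618079 -121.10464632 1049.3939875 ] None
top 49.57309007791121 320.5251617443572 234.0037520404432 [[-0.00907782 -0.99972706 -0.02152659]
 [-0.98979687  0.01204473 -0.14197562]
 [ 0.14219615  0.02001812 -0.98963606]] [ 47.49325727 583.16024362 804.98299472] None
feeder [([661.2, -89.6, 85.6], 0.71), ([557.1, -40.0, -2.9], 0.64)]
mouth [([551.2, 100.1, 83.7]
[... 523 characters left out ...]
tl_blue [([343.4, -43.6, -0.2], 0.94), ([451.5, -8.7, 81.4], 0.62)]
tl_green [([556.5, -58.9, 84.9], 0.92)]
tl_spent [([658.3, -87.8, 82.7], 0.69), ([449.0, -7.6, 80.5], 0.17)]
horse [([457.1, -110.8, 84.6], 0.77), ([656.3, 214.5, -2.3], 0.49)]
tumbler [([658.0, 214.5, -0.4], 0.93)]
tin [([429.1, 195.4, -0.7], 0.66)]
clamp [([581.0, -236.4, 1.4], 0.95)]
wrist 64.24838056444548 313.52295614763716 238.69865622846388 None None [[ 9.99998212e-01  1.82980676e-03  4.77004033e-04  5.45039914e-01]
 [ 8.67856716e-05 -2.96400060e-01  9.55063871e-01 -1.42077931e+02]
 [ 1.88896635e-03 -9.55062122e-01 -2.96399689e-01  7.59014698e+01]
 [ 0.00000000e+00  0.00000000e+00  0.00000000e+00  1.00000000e+00]]
0.9
```

View pictures.

View pics/a_top.png

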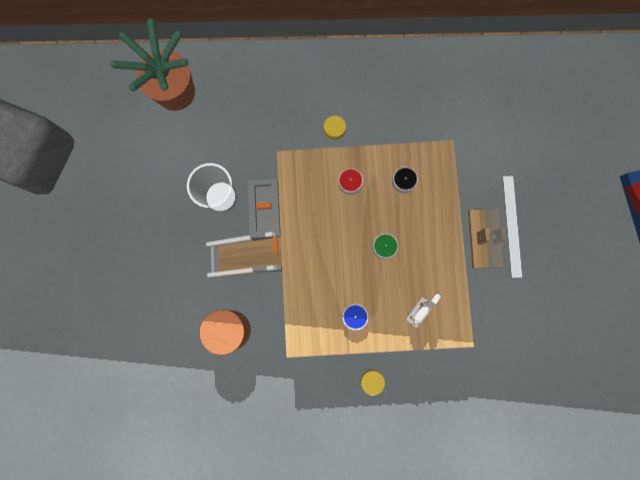

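View pics/a_scene.png

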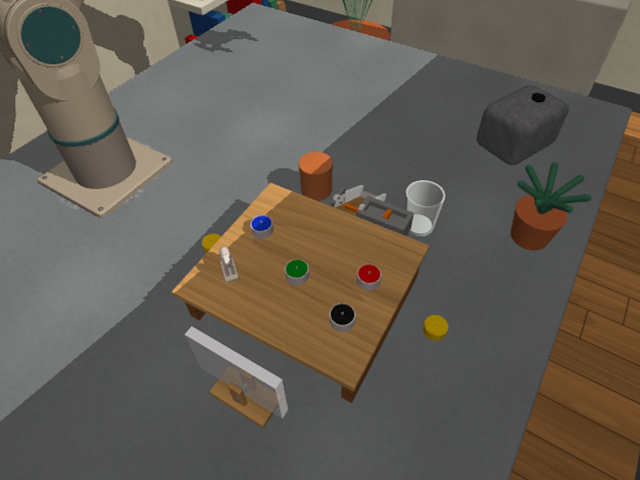

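Candidates in the top view: 
- red wax cup at (350,180), with yellow look-alikes at (334,127) and (373,383) standing on the mantel
- blue at (355,317)
- green at (385,246)
- black spent at (405,179)

The feeder's chute opens to the left, with the gate at (263,205). I'll fit the feeder pose and check close crops.

```bash
cat > h.py <<'E'
import numpy as np, cv2
from cell import ctrl,get_image,nets
def K(p):
    h=p["color"].shape[0]; f=h/2/np.tan(np.radians(p["vertical_fov"])/2)
    return np.array([[f,0,p["cx"]],[0,f,p["cy"]],[0,0,1]])
from scipy.spatial.transform import Rotation as Ro
def RT(p,s=None):
    if "R" in p and p["R"] is not None: return np.array(p["R"]),np.array(p["t"])
    T=np.array(p["T_tool_cam"]); W=np.eye(4); W[:3,:3]=Ro.from_euler('xyz',s["tool_rot"]).as_matrix(); W[:3,3]=s["eef_pos"]
    M=np.linalg.inv(W@T); return M[:3,:3],M[:3,3]
def proj(p,X,s=None):
    R,t=RT(p,s); c=(np.atleast_2d(X)@R.T+t)@K(p).T; return c[:,:2]/c[:,2:]
def back(p,uv,z,s=None):
    R,t=RT(p,s); uv=np.atleast_2d(uv); d=np.c_[uv,np.ones(len(uv))]@np.linalg.inv(K(p)).T@R; o=-R.T@t
    return o+d*((z-o[2])/d[:,2])[:,None]
E
python3 - <<'E'
from h import *
import pickle
p=get_image("top"); q=get_image("scene")
pickle.dump((p,q),open("tq.pkl","wb"))
c=p["color"][120:380,190:490]; cv2.imwrite("pics/b_crop.png",cv2.resize(c,(690,598),interpolation=cv2.INTER_CUBIC))
c=p["color"][160:290,200:300]; cv2.imwrite("pics/b_gate.png",cv2.resize(c,None,fx=4.6,fy=4.6,interpolation=cv2.INTER_CUBIC))
c=q["color"][180:420,160:440]; cv2.imwrite("pics/b_sc.png",cv2.resize(c,None,fx=2.5,fy=2.5,interpolation=cv2.INTER_CUBIC))
# wood mask
for im,n in((p,"top"),(q,"scene")):
    for r in nets.cut_out(im,"feeder")[:1]:
        m=r["pixels"]; print(n,r["conf"],m.sum())
        cv2.imwrite(f"pics/b_mask_{n}.png",(m*255).astype(np.uint8))
print(back(p,[[277,151],[453,141],[472,347],[286,357]],85))
print(back(p,[[350,180],[355,317],[385,246],[405,179]],103))
E
```

```text
top 0.63 39360
scene 0.65 29513
[[ 711.27884472  108.25732757   85.        ]
 [ 723.21317778 -170.03605495   85.        ]
 [ 404.57238833 -183.84932988   85.        ]
 [ 391.99051089   93.84469456   85.        ]]
[[657.94052385  -5.86879418 103.        ]
 [450.54591207  -9.6884438  103.        ]
 [555.49744727 -56.6573864  103.        ]
 [658.29148941 -89.91773151 103.        ]]
```

View pics/b_crop.png

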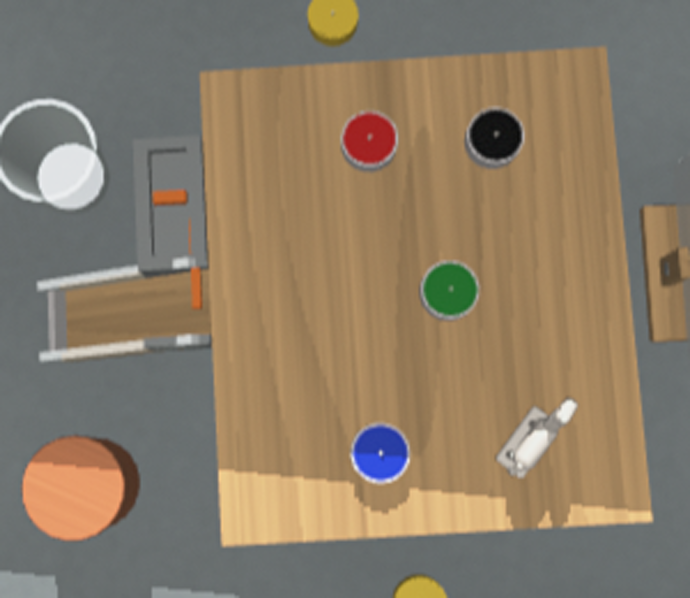

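View pics/b_gate.png

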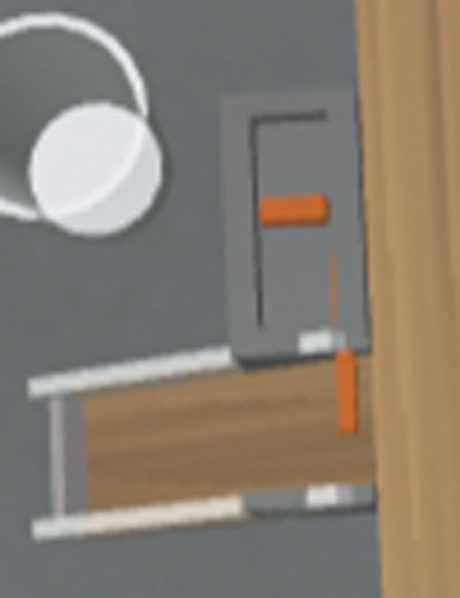

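View pics/b_sc.png

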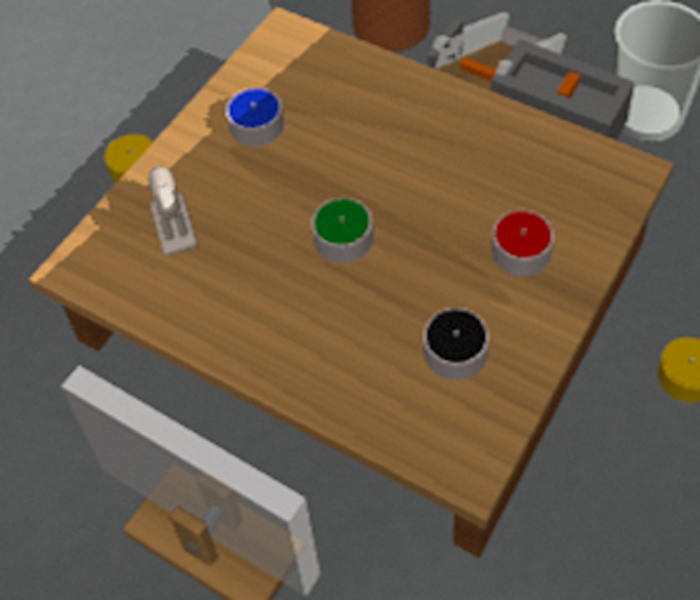

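The crops confirm the choices: red, blue and green are on the deck, the yellows on the mantel, and the switch nub near pixel (263,205). From the deck corners, the feeder yaw is about 0.0437 rad and the mouth is at about (551.7, 102). Next I plan the move to hover over the gate.

```bash
cat >> h.py <<'E'
F0=np.array([557.8,-37.9]); FY=0.0437
def f2w(x,y):
    c,s=np.cos(FY),np.sin(FY); return F0+np.array([c*x-s*y,s*x+c*y])
def w2f(X):
    c,s=np.cos(FY),np.sin(FY); d=np.array(X)[:2]-F0; return np.array([c*d[0]+s*d[1],-s*d[0]+c*d[1]])
def toolR(yaw): return Ro.from_euler('xyz',[-np.pi/2,0,yaw]).as_matrix()
def plan(cur,yaw,tgt,yaw2,vmax=45,g=0,tmax=.115):
    """turn and translate together; returns rows of rounded numbers"""
    cur=np.array(cur,float);tgt=np.array(tgt,float)
    n=int(max(np.ceil(np.linalg.norm(tgt-cur)/vmax),np.ceil(abs(yaw2-yaw)/tmax),1))
    rows=[];P=cur.copy();y=yaw
    for i in range(n):
        P2=cur+(tgt-cur)*(i+1)/n
        d=np.round(toolR(y).T@(P2-P)/50,2); w=np.round(-((yaw+(yaw2-yaw)*(i+1)/n)-y)/.12,2)
        rows.append("%g %g %g 0 %g 0 %g"%(d[0],d[1],d[2],w,g)); P=P+toolR(y)@d*50; y-=w*.12
    print("; ".join(rows)); print("end",P.round(1),round(y,4),n); return P,y
E
python3 - <<'E'
from h import *
s=ctrl.read_state(); print(s["eef_pos"],s["tool_rot"],f2w(0,140),f2w(67,163))
g=f2w(67-18,163)
plan(s["eef_pos"],s["tool_rot"][2],[g[0],g[1],150],FY)
E
```

```text
[172.55585797 626.69708314 231.31352377] [-1.57073407e+00 -1.98151795e-05  1.30206050e+00] [551.68394706 101.96634297] [617.6152025  127.87135322]
-0.49 0.11 -0.73 0 0.7 0 0; -0.43 0.11 -0.76 0 0.7 0 0; -0.36 0.11 -0.8 0 0.7 0 0; -0.3 0.1 -0.82 0 0.7 0 0; -0.22 0.11 -0.85 0 0.7 0 0; -0.15 0.11 -0.86 0 0.69 0 0; -0.08 0.11 -0.88 0 0.7 0 0; -0.01 0.11 -0.87 0 0.7 0 0; 0.07 0.11 -0.88 0 0.7 0 0; 0.14 0.1 -0.86 0 0.7 0 0; 0.21 0.11 -0.85 0 0.7 0 0; 0.28 0.11 -0.83 0 0.7 0 0; 0.35 0.11 -0.81 0 0.7 0 0; 0.42 0.11 -0.77 0 0.7 0 0; 0.48 0.11 -0.73 0 0.7 0 0
end [599.7 127.1 149.8] 0.0433 15
```

Emit:
{"method": "step_arm", "body": {
  "moves": "-0.49 0.11 -0.73 0 0.7 0 0; -0.43 0.11 -0.76 0 0.7 0 0; -0.36 0.11 -0.8 0 0.7 0 0; -0.3 0.1 -0.82 0 0.7 0 0; -0.22 0.11 -0.85 0 0.7 0 0; -0.15 0.11 -0.86 0 0.69 0 0; -0.08 0.11 -0.88 0 0.7 0 0; -0.01 0.11 -0.87 0 0.7 0 0; 0.07 0.11 -0.88 0 0.7 0 0; 0.14 0.1 -0.86 0 0.7 0 0; 0.21 0.11 -0.85 0 0.7 0 0; 0.28 0.11 -0.83 0 0.7 0 0; 0.35 0.11 -0.81 0 0.7 0 0; 0.42 0.11 -0.77 0 0.7 0 0; 0.48 0.11 -0.73 0 0.7 0 0; 0 0 0 0 0 0 0; 0 0 0 0 0 0 0"
}}

```text
clock: 2.8
eef_pos: [600.0, 125.8, 149.5]
tool_rot: [-1.571, 0.001, 0.041]
force: [-1.2, 0.4, 0.2]
width: 0.1
```

```bash
python3 - <<'E'
from h import *
s=ctrl.read_state(); print(s["clock"],s["eef_pos"],s["tool_rot"],s["width"],s["force"])
p=get_image("wrist"); cv2.imwrite("pics/c_w.png",p["color"])
q=get_image("top"); c=q["color"][120:330,170:330]; cv2.imwrite("pics/c_t.png",cv2.resize(c,None,fx=2.8,fy=2.8,interpolation=cv2.INTER_CUBIC))
c=get_image("scene")["color"][50:280,240:500]; cv2.imwrite("pics/c_s.png",cv2.resize(c,None,fx=2.5,fy=2.5,interpolation=cv2.INTER_CUBIC))
E
```

```text
2.8 [600.03147995 125.82079213 149.45703623] [-1.57110286e+00  5.00344500e-04  4.10662796e-02] 0.1359538201629923 [-1.15115804  0.41096372  0.1632728 ]
```

View pics/c_w.png

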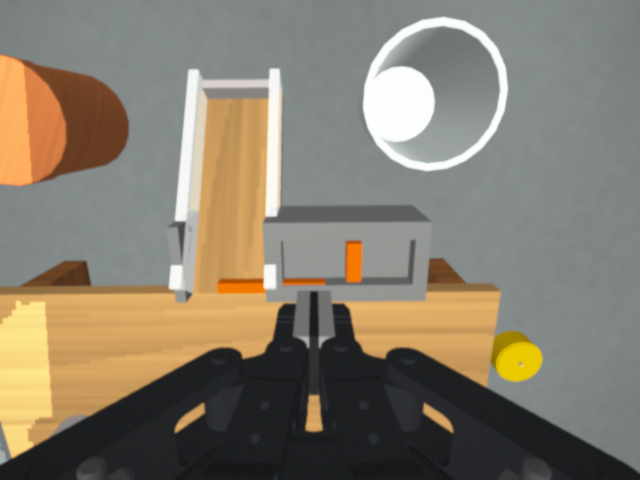

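View pics/c_s.png

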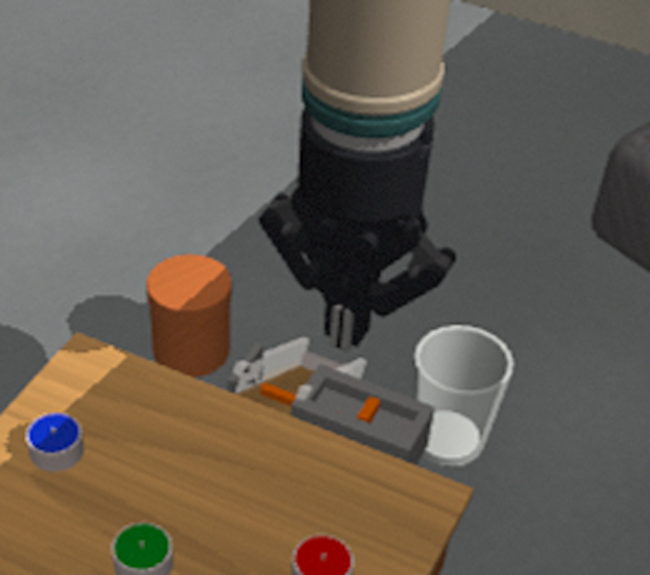

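```bash
python3 - <<'E'
from h import *
im=cv2.imread("pics/c_w.png")[195:325,160:440]
cv2.imwrite("pics/c_wz.png",cv2.resize(im,None,fx=2.8,fy=2.8,interpolation=cv2.INTER_CUBIC))
E
```

```text
(no output)
```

View pics/c_wz.png

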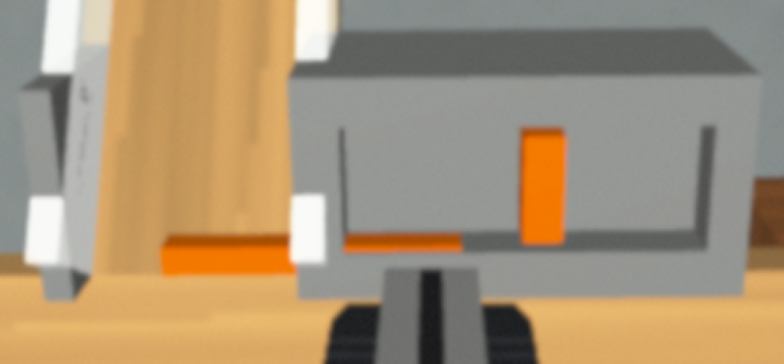

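```bash
python3 - <<'E'
from h import *
s=dict(eef_pos=[600.03,125.82,149.46],tool_rot=[-1.5711,.0005,.04107])
p=get_image("wrist")
z=lambda L:np.array(L)/2.8+[160,195]
for n,L in dict(housing=[[290,75],[760,73],[743,294],[298,297]],recess=[[340,126],[716,126],[707,250],[345,250]],nub=[[521,130],[565,130],[564,244],[521,244]]).items():
    B=back(p,z(L),97,s)[:,:2]; print(n,B.round(1).tolist(),"c",B.mean(0).round(1),"feeder",w2f(B.mean(0)).round(1), "yaw",np.arctan2(*(B[1]-B[0])[::-1]).round(4))
print("tip",proj(p,[s["eef_pos"]],s))
E
```

```text
housing [[572.7, 149.8], [660.8, 154.0], [663.6, 108.4], [574.5, 103.9]] c [617.9 129. ] feeder [ 67.4 164.1] yaw 0.0473
recess [[582.3, 140.2], [653.9, 143.2], [655.2, 117.6], [583.8, 114.5]] c [618.8 128.9] feeder [ 68.2 164. ] yaw 0.0428
nub [[616.8, 140.9], [625.2, 141.2], [626.9, 117.7], [618.4, 117.3]] c [621.8 129.3] feeder [ 71.3 164.2] yaw 0.0428
tip [[313.52057645 312.7633561 ]]
```

Emit:
{"method": "step_arm", "body": {
  "moves": "0 0.4 0.05 0 0 0 0; 0 0.4 0 0 0 0 0; 0 0.1 0 0 0 0 0; 0 0 0 0 0 0 0; 0 0 0 0 0 0 0"
}}

```text
clock: 3.5
eef_pos: [600.0, 130.0, 105.6]
tool_rot: [-1.571, -0.001, 0.044]
force: [0.2, -0.6, 1.0]
width: -0.1
```

```bash
python3 - <<'E'
from h import *
s=ctrl.read_state(); print(s["clock"],s["eef_pos"],s["tool_rot"],s["force"])
p=get_image("wrist"); im=p["color"][215:345,180:460]; cv2.imwrite("pics/d_wz.png",cv2.resize(im,None,fx=2.8,fy=2.8,interpolation=cv2.INTER_CUBIC))
c=get_image("scene")["color"][150:250,310:450]; cv2.imwrite("pics/d_s.png",cv2.resize(c,None,fx=5,fy=5,interpolation=cv2.INTER_CUBIC))
T=toolR(s["tool_rot"][2])
print(proj(p,[np.array(s["eef_pos"])+T@[a,0,11*b] for a,b in((-8,1),(8,1),(8,-1),(-8,-1))],s).round(1))
E
```

```text
3.5 [600.03351669 130.02149561 105.62795677] [-1.57056630e+00 -1.15844607e-03  4.39285100e-02] [ 0.20823843 -0.5953954   0.98499023]
[[293.8 288.4]
 [333.3 288.4]
 [332.4 336.2]
 [294.5 336.1]]
```

View pics/d_wz.png

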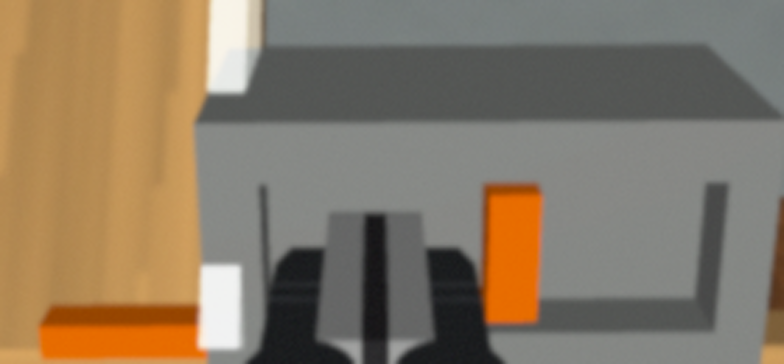

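View pics/d_s.png

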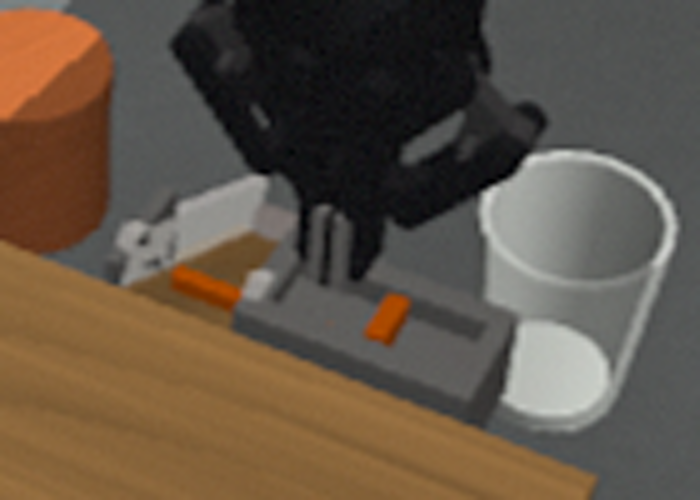

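```bash
python3 - <<'E'
from h import *
s=ctrl.read_state(); print(s["eef_pos"],s["clock"])
p=get_image("wrist")
z=lambda L:np.array(L)/2.8+[180,215]
for n,L in dict(recess=[[260,184],[729,184],[714,331]],nub=[[485,190],[541,192],[537,322],[488,324]]).items():
    B=back(p,z(L),97,s)[:,:2]; print(n,B.round(1).tolist(),"c",B.mean(0).round(1))
print(back(p,z([[375,212]]),s["eef_pos"][2],s))
E
```

```text
[600.31130008 129.79704683 105.87042413] 3.6
recess [[582.5, 139.5], [654.1, 142.7], [655.4, 117.2]] c [630.7 133.2]
nub [[616.9, 140.1], [625.5, 140.1], [626.9, 117.6], [619.2, 116.9]] c [622.1 128.7]
[[600.02269707 139.7687093  105.87042413]]
```

Emit:
{"method": "step_arm", "body": {
  "moves": "0 0 -0.03 0 0 0 0; 0 0.1 0 0 0 0 0; 0 0.1 0 0 0 0 0; 0 0.06 0 0 0 0 0; 0 0.05 0 0 0 0 0; 0 0 0 0 0 0 0; 0 0 0 0 0 0 0"
}}

```text
clock: 4.35
eef_pos: [599.7, 128.0, 89.2]
tool_rot: [-1.571, 0.0, 0.043]
force: [0.5, -0.5, -0.4]
width: -0.1
```

```bash
python3 - <<'E'
from h import *
s=ctrl.read_state(); print(s["clock"],s["eef_pos"],s["tool_rot"],s["force"])
p=get_image("wrist"); im=p["color"][215:345,180:460]; cv2.imwrite("pics/e_wz.png",cv2.resize(im,None,fx=2.8,fy=2.8,interpolation=cv2.INTER_CUBIC))
E
```

```text
4.35 [599.67099573 128.0231909   89.19790636] [-1.57083655e+00  1.63602024e-04  4.31489479e-02] [ 0.50598136 -0.50147265 -0.39563479]
```

View pics/e_wz.png

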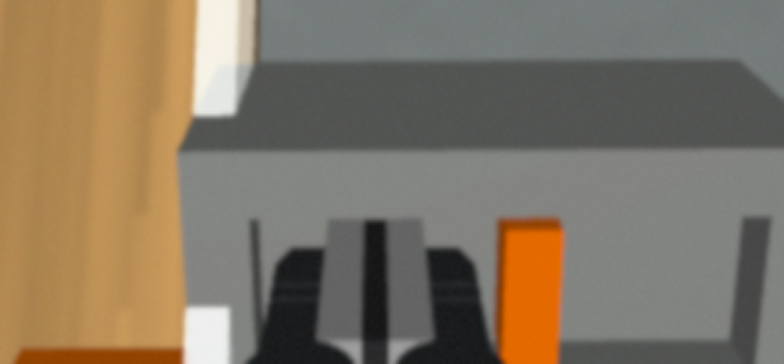

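Emit:
{"method": "step_arm", "body": {
  "moves": "0.15 0 0 0 0 0 0; 0.15 0 0 0 0 0 0; 0.15 0 0 0 0 0 0; 0.15 0 0 0 0 0 0; 0.1 0 0 0 0 0 0; 0.05 0 0 0 0 0 0; 0.03 0 0 0 0 0 0; 0 0 0 0 0 0 0; 0 0 0 0 0 0 0"
}}

```text
clock: 5.3
eef_pos: [635.2, 129.8, 89.0]
tool_rot: [-1.57, 0.008, 0.043]
force: [-8.6, 0.6, 6.4]
width: 0.2
```

```bash
python3 - <<'E'
from h import *
s=ctrl.read_state(); print(s["clock"],s["eef_pos"],s["tool_rot"],s["force"])
p=get_image("wrist"); im=p["color"][215:345,180:460]; cv2.imwrite("pics/f_wz.png",cv2.resize(im,None,fx=2.8,fy=2.8,interpolation=cv2.INTER_CUBIC))
c=get_image("top")["color"][160:290,200:300]; cv2.imwrite("pics/f_t.png",cv2.resize(c,None,fx=4.6,fy=4.6,interpolation=cv2.INTER_CUBIC))
E
```

```text
5.3 [635.18501194 129.84843069  88.98751233] [-1.57028229  0.00767817  0.04337981] [-8.55338665  0.55046795  6.38333131]
```

View pics/f_wz.png

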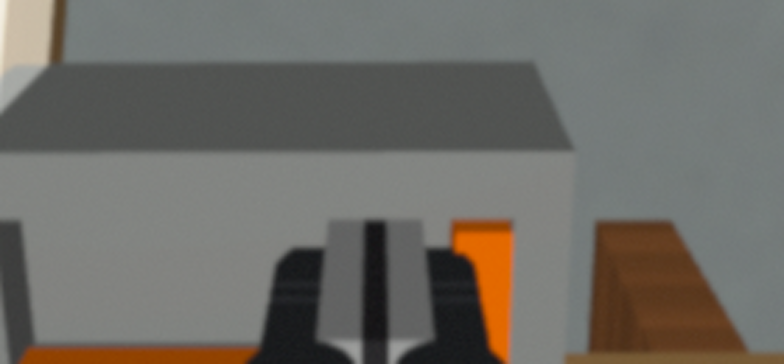

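The nub now sits at the end of the recess, with 8.6 N of reaction, so the switch is at its stop. I'll back off, lift, and verify.

Emit:
{"method": "step_arm", "body": {
  "moves": "-0.1 0 0 0 0 0 0; 0 -0.4 0 0 0 0 0; 0 -0.4 0 0 0 0 0.26; 0 0 -0.6 0 0 0 0.26; 0 0 0 0 0 0 0.26; 0 0 0 0 0 0 0.26"
}}

```text
clock: 6.0
eef_pos: [635.8, 98.2, 129.5]
tool_rot: [-1.571, -0.002, 0.041]
force: [-0.9, 0.3, 0.2]
width: 21.9
```

```bash
python3 - <<'E'
from h import *
s=ctrl.read_state(); print(s["clock"],s["eef_pos"],s["tool_rot"],s["force"],s["width"])
p=get_image("wrist"); cv2.imwrite("pics/g_w.png",p["color"])
q=get_image("top")
r=proj(q,[[657.5,-6,103]])
print(r)
u=np.array([-.855,.518])
t=np.array([657.5,-6])-40*u
plan(s["eef_pos"],s["tool_rot"][2],[t[0],t[1],130],1.026,g=0.26)
E
```

```text
6.0 [635.76581018  98.24369412 129.52551609] [-1.57137627e+00 -1.54170414e-03  4.08344241e-02] [-0.88541364  0.26112026  0.21152455] 21.905309979875263
[[350.09062364 180.2790856 ]]
0.11 -0 -0.28 0 -0.91 0 0.26; 0.08 -0 -0.3 0 -0.91 0 0.26; 0.05 -0 -0.3 0 -0.92 0 0.26; 0.02 -0 -0.3 0 -0.91 0 0.26; -0.02 -0.01 -0.3 0 -0.91 0 0.26; -0.05 0 -0.3 0 -0.91 0 0.26; -0.08 0 -0.3 0 -0.92 0 0.26; -0.12 0 -0.28 0 -0.91 0 0.26; -0.14 0 -0.27 0 -0.91 0 0.26
end [691.9 -26.7 130. ] 1.026 9
```

View pics/g_w.png

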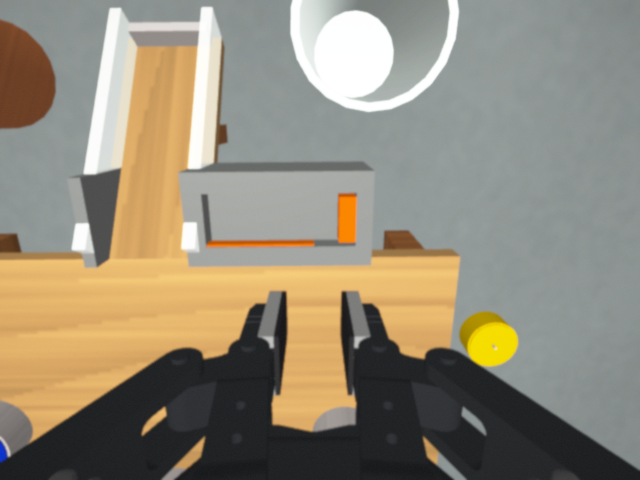

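The mouth is clear and the nub sits at its stop at (347,218). Next I go behind the red cup.

Emit:
{"method": "step_arm", "body": {
  "moves": "0.11 0 -0.28 0 -0.91 0 0.26; 0.08 0 -0.3 0 -0.91 0 0.26; 0.05 0 -0.3 0 -0.92 0 0.26; 0.02 0 -0.3 0 -0.91 0 0.26; -0.02 -0.01 -0.3 0 -0.91 0 0.26; -0.05 0 -0.3 0 -0.91 0 0.26; -0.08 0 -0.3 0 -0.92 0 0.26; -0.12 0 -0.28 0 -0.91 0 0.26; -0.14 0 -0.27 0 -0.91 0 0.26; 0 0 0 0 0 0 0.26; 0 0 0 0 0 0 0.26"
}}

```text
clock: 7.2
eef_pos: [691.1, -24.3, 129.3]
tool_rot: [-1.57, -0.001, 1.026]
force: [-0.3, 1.0, 0.0]
width: 22.2
```

```bash
python3 - <<'E'
from h import *
s=ctrl.read_state(); print(s["clock"],s["eef_pos"],s["tool_rot"],s["force"],s["width"])
p=get_image("wrist"); cv2.imwrite("pics/i_w.png",p["color"])
E
```

```text
7.2 [691.13886438 -24.26727595 129.31423547] [-1.56961022e+00 -5.97561737e-04  1.02600220e+00] [-0.25659423  1.02138827  0.02805285] 22.152024364788996
```

View pics/i_w.png

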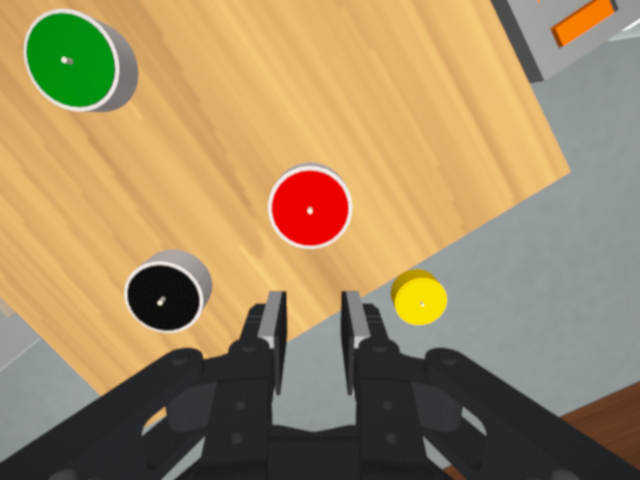

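```bash
python3 - <<'E'
from h import *
s=ctrl.read_state(); p=get_image("wrist")
B=back(p,[[310,207],[70,60],[164,297]],103,s); print(B.round(1).tolist())
T=toolR(s["tool_rot"][2]); print(((B-s["eef_pos"])@T).round(1)); 
G=np.r_[f2w(0,95),92]; print(G, (G-s["eef_pos"])@T, s["eef_pos"])
E
```

```text
[[657.3, -4.4, 103.0], [555.7, -56.0, 103.0], [658.9, -88.0, 103.0]]
[[ -1.1  26.4  38.7]
 [-97.8  26.4  99. ]
 [-71.8  26.4  -5.9]]
[553.64982122  57.00930416  92.        ] [ -2.11720454  37.38309087 159.20014889] [691.01309472 -23.49225519 129.38309087]
```

Emit:
{"method": "step_arm", "body": {
  "moves": "-0.02 0.35 0 0 0 0 0.26; 0 0.4 0 0 0 0 0.26; 0 0 0 0 0 0 0.26; 0 0 0.2 0 0 0 0.26; 0 0 0.2 0 0 0 0.26; 0 0 0.2 0 0 0 0.26; 0 0 0.2 0 0 0 0.26; 0 0 0.2 0 0 0 0.26"
}}

```text
clock: 8.1
eef_pos: [647.4, 0.4, 92.9]
tool_rot: [-1.571, -0.001, 1.029]
force: [0.4, -0.1, 0.7]
width: 22.0
```

```bash
python3 - <<'E'
from h import *
s=ctrl.read_state(); print(s["clock"],s["eef_pos"],s["tool_rot"],s["force"],s["width"])
p=get_image("wrist"); cv2.imwrite("pics/j_w.png",p["color"])
G=np.r_[f2w(0,95),92];print((G-s["eef_pos"])@toolR(s["tool_rot"][2]))
E
```

```text
8.1 [6.47370811e+02 4.36051440e-01 9.29165883e+01] [-1.57126538e+00 -5.49016093e-04  1.02865397e+00] [ 0.36932035 -0.05584509  0.68507086] 22.013832610816102
[1.03508036e-01 9.16588329e-01 1.09472125e+02]
```

View pics/j_w.png

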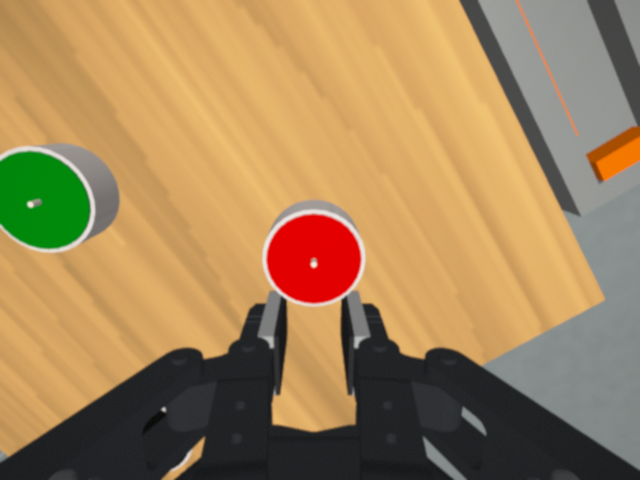

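Emit:
{"method": "step_arm", "body": {
  "moves": "0 0 0.2 0 0 0 0.26; 0 0 0.2 0 0 0 0.26; 0 0 0.2 0 0 0 0.26; 0 0 0.2 0 0 0 0.26; 0 0 0.2 0 0 0 0.26; 0 0 0.2 0 0 0 0.26; 0 0 0.2 0 0 0 0.26; 0 0 0.15 0 0 0 0.26; 0 0 0.05 0 0 0 0.26; 0 0 0 0 0 0 0.26"
}}

```text
clock: 9.15
eef_pos: [579.4, 41.2, 92.4]
tool_rot: [-1.571, -0.0, 1.029]
force: [-0.4, -0.0, -0.4]
width: 22.4
```

```bash
python3 - <<'E'
from h import *
s=ctrl.read_state(); print(s["clock"],s["eef_pos"],s["tool_rot"],s["force"],s["width"])
p=get_image("wrist"); cv2.imwrite("pics/k_w.png",p["color"])
hsv=cv2.cvtColor(p["color"],cv2.COLOR_BGR2HSV); m=((hsv[...,0]<4)|(hsv[...,0]>176))&(hsv[...,1]>180)
m=m.astype(np.uint8); n,l,st,c=cv2.connectedComponentsWithStats(m); i=1+np.argmax(st[1:,4]); print(c[i],st[i])
b=st[i]; uv=[b[0]+b[2]/2,b[1]+b[3]/2]; R=back(p,[uv],103,s)[0]; print("red",R,w2f(R))
print("rel",(R-s["eef_pos"])@toolR(s["tool_rot"][2]))
E
```

```text
9.15 [579.35641193  41.21980923  92.36121096] [-1.57081198e+00 -5.14284958e-05  1.02878079e+00] [-0.41090486 -0.03862711 -0.35865489] 22.363752819172813
[313.43054466 256.10375137] [ 267  213   94   88 6371]
red [555.52014714  56.37567309 103.        ] [ 1.84085947 94.28526662]
rel [  0.68732075 -10.63878904  28.23818901]
```

View pics/k_w.png

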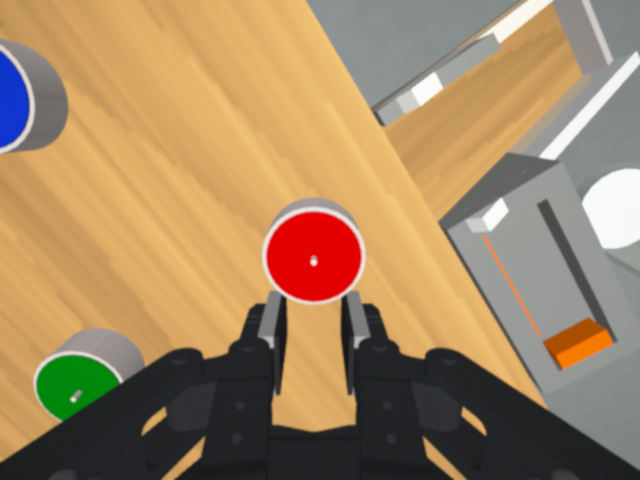

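```bash
python3 - <<'E'
from h import *
s=ctrl.read_state()
T=toolR(s["tool_rot"][2]); P=np.array(s["eef_pos"])+T@[0,-36,-25]
t=f2w(0.5,54)
plan(P,s["tool_rot"][2],[t[0],t[1],128],FY,g=0.26)
E
```

```text
-0.07 0 0.07 0 0.91 0 0.26; -0.09 0 0.07 0 0.91 0 0.26; -0.09 0 0.05 0 0.92 0 0.26; -0.09 0 0.05 0 0.91 0 0.26; -0.1 0 0.03 0 0.91 0 0.26; -0.1 0.01 0.02 0 0.91 0 0.26; -0.1 -0 0.02 0 0.91 0 0.26; -0.11 -0 -0 0 0.91 0 0.26; -0.1 -0 -0.01 0 0.92 0 0.26
end [555.9  16.3 127.9] 0.0432 9
```

Emit:
{"method": "step_arm", "body": {
  "moves": "0 0 -0.5 0 0 0 0.26; 0 -0.72 0 0 0 0 0.26; -0.07 0 0.07 0 0.91 0 0.26; -0.09 0 0.07 0 0.91 0 0.26; -0.09 0 0.05 0 0.92 0 0.26; -0.09 0 0.05 0 0.91 0 0.26; -0.1 0 0.03 0 0.91 0 0.26; -0.1 0.01 0.02 0 0.91 0 0.26; -0.1 0 0.02 0 0.91 0 0.26; -0.11 0 0 0 0.91 0 0.26; -0.1 0 -0.01 0 0.92 0 0.26; 0 0 0 0 0 0 0.26; 0 0 0 0 0 0 0.26"
}}

```text
clock: 10.5
eef_pos: [556.1, 16.3, 127.9]
tool_rot: [-1.571, -0.001, 0.046]
force: [-0.8, -0.4, 1.0]
width: 22.2
```

```bash
cat >> h.py <<'E'
def blob(p,s,col,z=103):
    hsv=cv2.cvtColor(p["color"],cv2.COLOR_BGR2HSV).astype(int); h=hsv[...,0]; k=hsv[...,1]>150
    m={"red":(h<4)|(h>176),"blue":(h>108)&(h<130),"green":(h>50)&(h<75)}[col]&k
    n,l,st,c=cv2.connectedComponentsWithStats(m.astype(np.uint8)); i=1+np.argmax(st[1:,4]); b=st[i]
    R=back(p,[[b[0]+b[2]/2-.5,b[1]+b[3]/2-.5]],z,s)[0]
    print(col,b,"w",R.round(1),"f",w2f(R).round(1),"tool",((R-s["eef_pos"])@toolR(s["tool_rot"][2])).round(1)); return R
def look(name):
    s=ctrl.read_state(); p=get_image("wrist"); cv2.imwrite(f"pics/{name}.png",p["color"])
    print(round(s["clock"],2),np.round(s["eef_pos"],1),np.round(s["tool_rot"],4),"f",np.round(s["force"],1),"w",round(s["width"],1),"F",w2f(s["eef_pos"]).round(1)); return s,p
E
python3 - <<'E'
from h import *
s,p=look("l_w"); blob(p,s,"red")
print(proj(p,[np.r_[f2w(x,140),z] for z in(85,97) for x in (-22.5,22.5)],s).round(1))
E
```

```text
10.5 [556.1  16.3 127.9] [-1.571e+00 -7.000e-04  4.560e-02] f [-0.8 -0.4  1. ] w 22.2 F [ 0.7 54.2]
red [ 279  167   77   76 4512] w [555.8  56.6 103. ] f [ 2.1 94.5] tool [ 1.5 24.9 40.3]
[[263.1  97.7]
 [362.1  98.1]
 [259.6  96.1]
 [365.5  96.5]]
```

View pics/l_w.png

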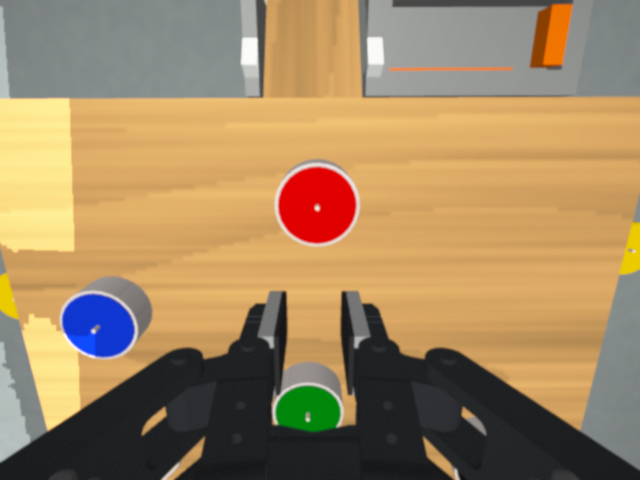

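Emit:
{"method": "step_arm", "body": {
  "moves": "-0.01 0.35 0 0 0 0 0.26; 0 0.37 0 0 0 0 0.26; 0 0 0.2 0 0 0 0.26; 0 0 0.16 0 0 0 0.26; 0 0 0.16 0 0 0 0.26; 0 0 0.16 0 0 0 0.26; 0 0 0.16 0 0 0 0.26; 0 0 0.16 0 0 0 0.26; 0 0 0 0 0 0 0.26"
}}

```text
clock: 11.45
eef_pos: [552.9, 68.3, 91.9]
tool_rot: [-1.57, -0.0, 0.046]
force: [-0.6, -1.1, 0.8]
width: 21.8
```

```bash
python3 - <<'E'
from h import *
s,p=look("m_w"); blob(p,s,"red")
E
```

```text
11.45 [552.9  68.3  91.9] [-1.5698e+00 -2.0000e-04  4.5600e-02] f [-0.6 -1.1  0.8] w 21.8 F [ -0.3 106.3]
red [ 267  211   94   89 6540] w [551.5  97.5 103. ] f [ -0.4 135.6] tool [ -0.1 -11.1  29.3]
```

View pics/m_w.png

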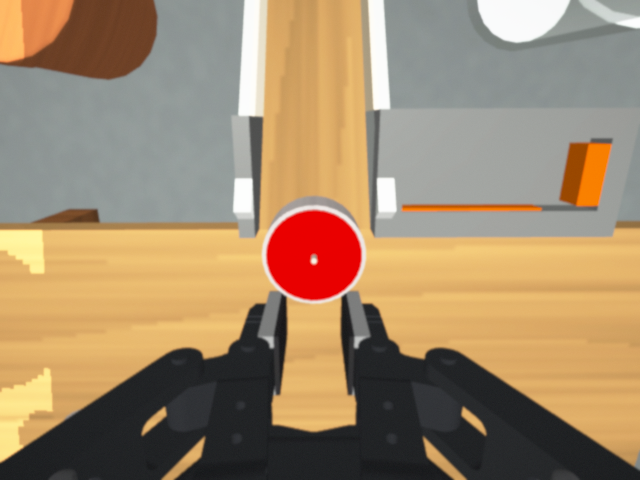

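Perfectly centred at the mouth; push it over the lip.

Emit:
{"method": "step_arm", "body": {
  "moves": "0 0 0.12 0 0 0 0.26; 0 0 0.1 0 0 0 0.26; 0 0 0.04 0 0 0 0.26; 0 0 0 0 0 0 0.26; 0 0 0 0 0 0 0.26; 0 0 0 0 0 0 0.26"
}}

```text
clock: 12.1
eef_pos: [552.4, 78.9, 91.8]
tool_rot: [-1.571, 0.0, 0.043]
force: [-0.2, 0.4, -0.3]
width: 22.1
```

```bash
python3 - <<'E'
from h import *
s,p=look("n_w"); blob(p,s,"red")
E
```

```text
12.1 [552.4  78.9  91.8] [-1.571   0.      0.0427] f [-0.2  0.4 -0.3] w 22.1 F [ -0.3 116.9]
red [ 274    0   77   28 1672] w [547.1 185.8 103. ] f [ -0.9 224. ] tool [ -0.7 -11.2 107. ]
```

View pics/n_w.png

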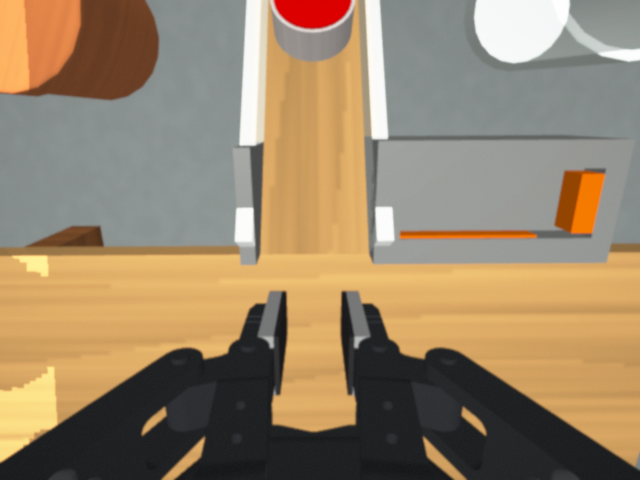

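```bash
python3 - <<'E'
from h import *
s=ctrl.read_state()
P=np.array(s["eef_pos"])+[0,0,36]
u=np.array([.844,.536]); t=np.array([450.5,-8.5])-40*u
plan(P,s["tool_rot"][2],[t[0],t[1],128],-1.005,g=0.26)
E
```

```text
-0.28 -0 -0.21 0 0.87 0 0.26; -0.26 -0 -0.23 0 0.88 0 0.26; -0.23 -0 -0.26 0 0.87 0 0.26; -0.2 -0 -0.28 0 0.87 0 0.26; -0.17 -0 -0.3 0 0.88 0 0.26; -0.14 -0 -0.32 0 0.87 0 0.26; -0.11 -0 -0.34 0 0.87 0 0.26; -0.07 -0 -0.34 0 0.87 0 0.26; -0.03 -0 -0.34 0 0.88 0 0.26; -0 -0 -0.35 0 0.87 0 0.26
end [416.8 -30.  127.8] -1.0049 10
```

Emit:
{"method": "step_arm", "body": {
  "moves": "0 -0.72 0 0 0 0 0.26; -0.28 0 -0.21 0 0.87 0 0.26; -0.26 0 -0.23 0 0.88 0 0.26; -0.23 0 -0.26 0 0.87 0 0.26; -0.2 0 -0.28 0 0.87 0 0.26; -0.17 0 -0.3 0 0.88 0 0.26; -0.14 0 -0.32 0 0.87 0 0.26; -0.11 0 -0.34 0 0.87 0 0.26; -0.07 0 -0.34 0 0.87 0 0.26; -0.03 0 -0.34 0 0.88 0 0.26; 0 0 -0.35 0 0.87 0 0.26; 0 0 0 0 0 0 0.26; 0 0 0 0 0 0 0.26"
}}

```text
clock: 13.45
eef_pos: [417.4, -29.6, 127.9]
tool_rot: [-1.57, -0.0, -1.003]
force: [0.0, 0.0, 0.1]
width: 22.4
```

```bash
python3 - <<'E'
from h import *
s,p=look("o_w"); R=blob(p,s,"blue")
G=np.r_[f2w(0,95),103]; print((G-R)@toolR(s["tool_rot"][2]))
q=get_image("top")["color"][190:300,190:300]; cv2.imwrite("pics/o_t.png",cv2.resize(q,None,fx=5,fy=5,interpolation=cv2.INTER_CUBIC))
E
```

```text
13.45 [417.4 -29.6 127.9] [-1.5701e+00 -3.0000e-04 -1.0028e+00] f [0.  0.  0.1] w 22.4 F [-139.9   14.4]
blue [ 279  168   76   74 4425] w [451.5  -8.9 103. ] f [-104.9   33.7] tool [ 0.8 24.9 39.9]
[-5.79149185e-01  1.86531909e-14  1.21539032e+02]
```

View pics/o_w.png

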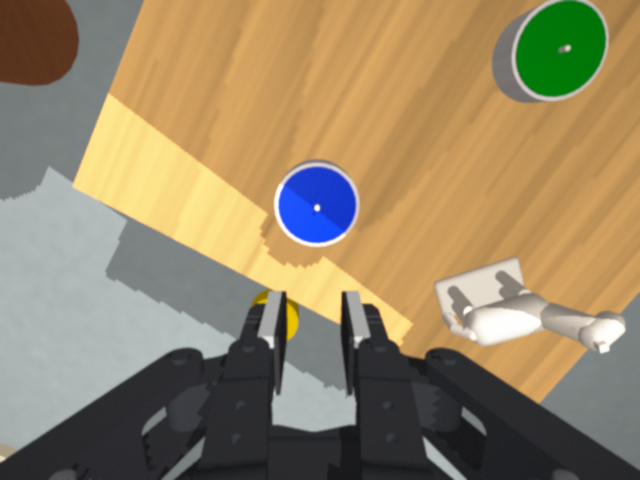

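View pics/o_t.png

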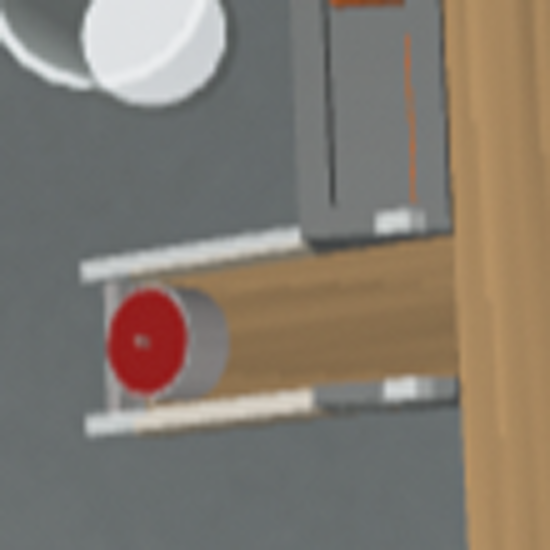

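Red rests at the stop in bay 1. Now push blue.

Emit:
{"method": "step_arm", "body": {
  "moves": "0 0.36 0 0 0 0 0.26; 0 0.36 0 0 0 0 0.26; 0 0 0 0 0 0 0.26; 0 0 0.2 0 0 0 0.26; 0 0 0.2 0 0 0 0.26; 0 0 0.2 0 0 0 0.26; 0 0 0.2 0 0 0 0.26; 0 0 0.2 0 0 0 0.26; 0 0 0.2 0 0 0 0.26; 0 0 0.2 0 0 0 0.26; 0 0 0.2 0 0 0 0.26; 0 0 0.2 0 0 0 0.26; 0 0 0.2 0 0 0 0.26; 0 0 0.2 0 0 0 0.26; 0 0 0.2 0 0 0 0.26; 0 0 0.15 0 0 0 0.26; 0 0 0.06 0 0 0 0.26; 0 0 0 0 0 0 0.26"
}}

```text
clock: 15.35
eef_pos: [527.2, 40.5, 91.7]
tool_rot: [-1.571, -0.0, -1.004]
force: [-0.5, 1.1, 0.4]
width: 22.0
```

```bash
python3 - <<'E'
from h import *
s,p=look("q_w"); R=blob(p,s,"blue")
P=np.array(s["eef_pos"])+toolR(s["tool_rot"][2])@[0,-36,-25]
t=f2w(0,54)
plan(P,s["tool_rot"][2],[t[0],t[1],128],FY,g=0.26)
E
```

```text
15.35 [527.2  40.5  91.7] [-1.5709e+00 -1.0000e-04 -1.0040e+00] f [-0.5  1.1  0.4] w 22.0 F [-27.2  79.6]
blue [ 267  213   94   89 6463] w [550.7  56.1 103. ] f [-3.  94.2] tool [ -0.5 -11.3  28.2]
0.07 -0 0.07 0 -0.87 0 0.26; 0.08 -0 0.06 0 -0.88 0 0.26; 0.09 -0 0.06 0 -0.87 0 0.26; 0.09 -0 0.05 0 -0.87 0 0.26; 0.09 -0 0.03 0 -0.88 0 0.26; 0.1 -0 0.03 0 -0.87 0 0.26; 0.1 -0 0.01 0 -0.87 0 0.26; 0.1 -0 0.01 0 -0.87 0 0.26; 0.1 -0.01 -0.01 0 -0.88 0 0.26; 0.1 0 -0.01 0 -0.87 0 0.26
end [555.4  16.1 128.2] 0.0436 10
```

View pics/q_w.png

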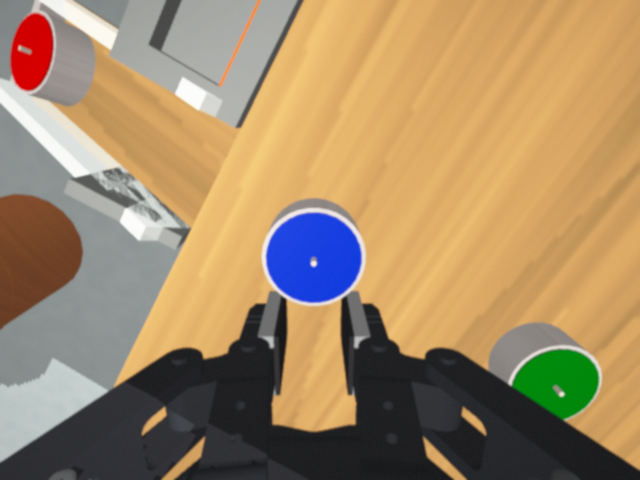

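Blue is at feeder (-3, 94). Reposition behind it.

Emit:
{"method": "step_arm", "body": {
  "moves": "0 0 -0.5 0 0 0 0.26; 0 -0.72 0 0 0 0 0.26; 0.07 0 0.07 0 -0.87 0 0.26; 0.08 0 0.06 0 -0.88 0 0.26; 0.09 0 0.06 0 -0.87 0 0.26; 0.09 0 0.05 0 -0.87 0 0.26; 0.09 0 0.03 0 -0.88 0 0.26; 0.1 0 0.03 0 -0.87 0 0.26; 0.1 0 0.01 0 -0.87 0 0.26; 0.1 0 0.01 0 -0.87 0 0.26; 0.1 -0.01 -0.01 0 -0.88 0 0.26; 0.1 0 -0.01 0 -0.87 0 0.26; 0 0 0 0 0 0 0.26; 0 0 0 0 0 0 0.26"
}}

```text
clock: 16.8
eef_pos: [554.6, 15.5, 128.3]
tool_rot: [-1.571, 0.001, 0.04]
force: [-1.1, 0.2, 0.9]
width: 22.4
```

```bash
python3 - <<'E'
from h import *
s,p=look("r_w"); R=blob(p,s,"blue")
E
```

```text
16.8 [554.6  15.5 128.3] [-1.5706e+00  7.0000e-04  4.0000e-02] f [-1.1  0.2  0.9] w 22.4 F [-0.9 53.5]
blue [ 269  166   77   75 4448] w [549.9  56.3 103. ] f [-3.7 94.4] tool [-3.  25.3 40.9]
```

View pics/r_w.png

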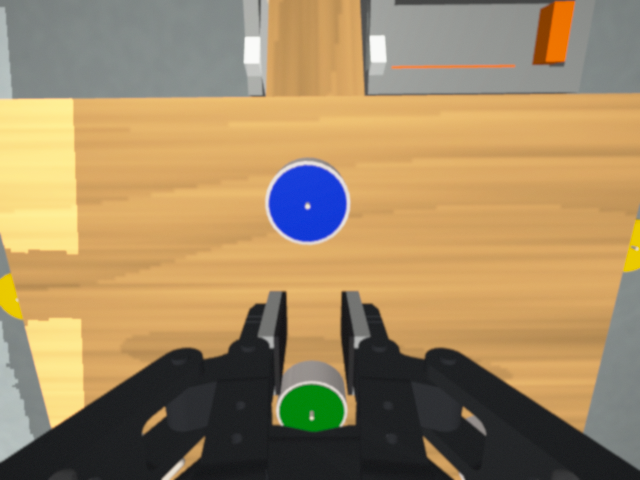

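Emit:
{"method": "step_arm", "body": {
  "moves": "0.01 0.35 0 0 0 0 0.26; 0 0.37 0 0 0 0 0.26; 0 0 0.2 0 0 0 0.26; 0 0 0.16 0 0 0 0.26; 0 0 0.16 0 0 0 0.26; 0 0 0.16 0 0 0 0.26; 0 0 0.16 0 0 0 0.26; 0 0 0.16 0 0 0 0.26; 0 0 0 0 0 0 0.26"
}}

```text
clock: 17.75
eef_pos: [553.5, 67.9, 92.4]
tool_rot: [-1.57, -0.0, 0.045]
force: [0.4, -0.0, -0.4]
width: 21.9
```

```bash
python3 - <<'E'
from h import *
s,p=look("s_w"); R=blob(p,s,"blue")
E
```

```text
17.75 [553.5  67.9  92.4] [-1.5698e+00 -1.0000e-04  4.5500e-02] f [ 0.4 -0.  -0.4] w 21.9 F [  0.3 105.9]
blue [ 267  211   94   88 6444] w [552.1  97.2 103. ] f [  0.2 135.2] tool [ -0.1 -10.6  29.3]
```

View pics/s_w.png

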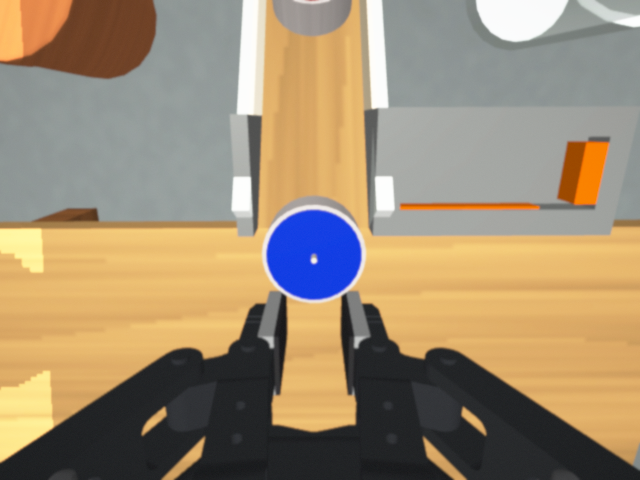

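Emit:
{"method": "step_arm", "body": {
  "moves": "0 0 0.12 0 0 0 0.26; 0 0 0.1 0 0 0 0.26; 0 0 0.04 0 0 0 0.26; 0 0 0 0 0 0 0.26; 0 0 0 0 0 0 0.26; 0 0 0 0 0 0 0.26; 0 -0.36 0 0 0 0 0.26; 0 -0.36 0 0 0 0 0.26; 0 0 0 0 0 0 0.26"
}}

```text
clock: 18.7
eef_pos: [554.6, 78.6, 130.2]
tool_rot: [-1.571, -0.004, 0.043]
force: [1.4, -0.1, 0.9]
width: 21.9
```

```bash
python3 - <<'E'
from h import *
s,p=look("t_w")
t=np.array([556,-57.5])-40*np.array([-.0437,.999])
plan(s["eef_pos"],s["tool_rot"][2],[t[0],t[1],128],FY,g=0.26)
E
```

```text
18.7 [554.6  78.6 130.2] [-1.5705 -0.0042  0.0426] f [ 1.4 -0.1  0.9] w 21.9 F [  1.9 116.5]
-0.02 0.01 -0.88 0 -0 0 0.26; -0.02 0.01 -0.88 0 -0 0 0.26; -0.03 0.01 -0.88 0 -0.01 0 0.26; -0.02 0.01 -0.88 0 0 0 0.26
end [557.7 -97.4 128.2] 0.0438 4
```

View pics/t_w.png

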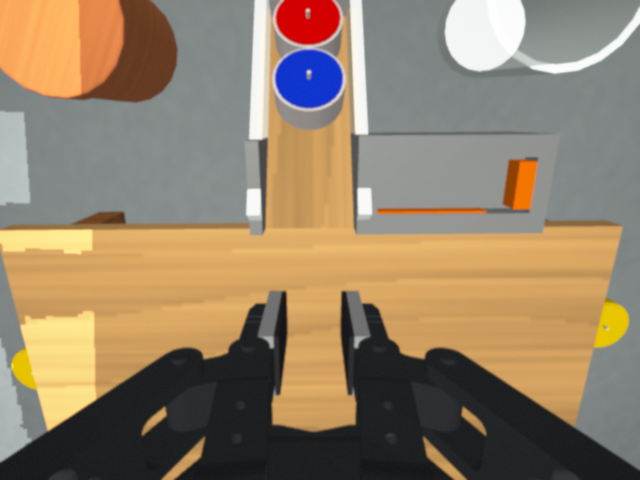

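Emit:
{"method": "step_arm", "body": {
  "moves": "-0.02 0 -0.88 0 0 0 0.26; -0.02 0 -0.88 0 0 0 0.26; -0.02 0 -0.88 0 0 0 0.26; -0.02 0 -0.88 0 0 0 0.26; 0 0 0 0 0 0 0.26; 0 0 0 0 0 0 0.26; 0 0 0 0 0 0 0.26"
}}

```text
clock: 19.45
eef_pos: [556.2, -95.5, 127.5]
tool_rot: [-1.569, 0.001, 0.045]
force: [0.2, 0.7, -0.2]
width: 22.3
```

```bash
python3 - <<'E'
from h import *
s,p=look("u_w"); R=blob(p,s,"green")
E
```

```text
19.45 [556.2 -95.5 127.5] [-1.5693e+00  1.3000e-03  4.4600e-02] f [ 0.2  0.7 -0.2] w 22.3 F [ -4.1 -57.5]
green [ 280  170   76   75 4389] w [556.1 -56.2 103. ] f [ -2.5 -18.2] tool [ 1.7 24.5 39.3]
```

View pics/u_w.png

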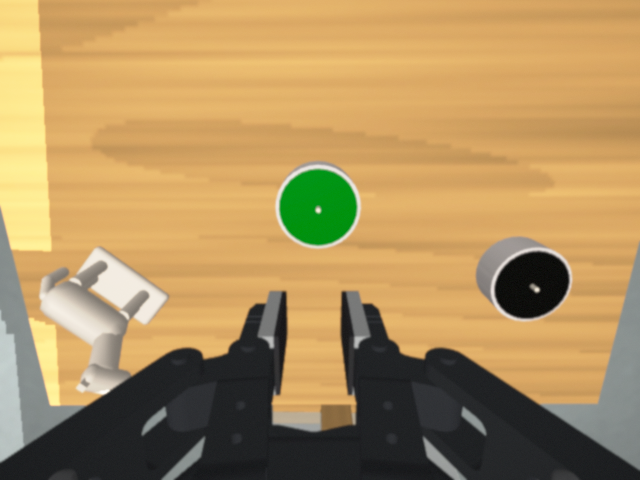

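Emit:
{"method": "step_arm", "body": {
  "moves": "0.04 0.35 0 0 0 0 0.26; 0 0.36 0 0 0 0 0.26; 0 0 0 0 0 0 0.26; 0 0 0.2 0 0 0 0.26; 0 0 0.2 0 0 0 0.26; 0 0 0.2 0 0 0 0.26; 0.01 0 0.2 0 0 0 0.26; 0 0 0.2 0 0 0 0.26; 0.01 0 0.2 0 0 0 0.26; 0 0 0.2 0 0 0 0.26; 0.01 0 0.2 0 0 0 0.26; 0 0 0.2 0 0 0 0.26; 0.01 0 0.2 0 0 0 0.26; 0 0 0.2 0 0 0 0.26; 0 0 0.2 0 0 0 0.26; 0 0 0.2 0 0 0 0.26; 0 0 0.1 0 0 0 0.26; 0 0 0 0 0 0 0.26"
}}

```text
clock: 21.3
eef_pos: [554.6, 39.1, 92.7]
tool_rot: [-1.57, 0.0, 0.045]
force: [-0.7, 0.8, 0.4]
width: 22.6
```

```bash
python3 - <<'E'
from h import *
s,p=look("v_w"); R=blob(p,s,"green")
E
```

```text
21.3 [554.6  39.1  92.7] [-1.5704e+00  2.0000e-04  4.4800e-02] f [-0.7  0.8  0.4] w 22.6 F [ 0.2 77.1]
green [ 267  212   93   88 6320] w [553.1  67.9 103. ] f [-1.000e-01  1.059e+02] tool [ -0.3 -10.3  28.8]
```

View pics/v_w.png

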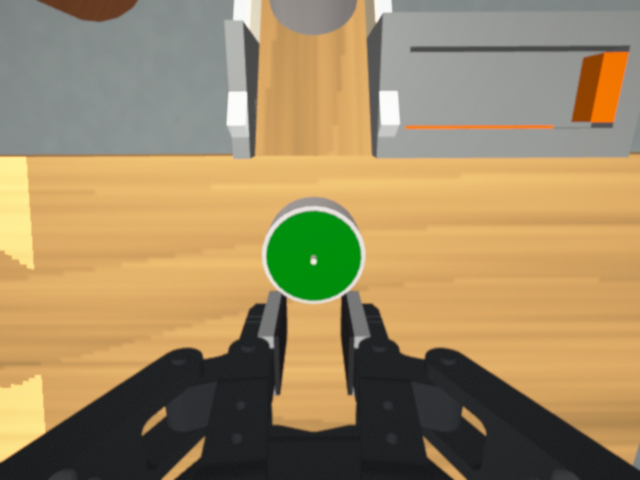

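Emit:
{"method": "step_arm", "body": {
  "moves": "0 0 0.16 0 0 0 0.26; 0 0 0.16 0 0 0 0.26; 0 0 0.16 0 0 0 0.26; 0 0 0.16 0 0 0 0.26; 0 0 0.12 0 0 0 0.26; 0 0 0.04 0 0 0 0.26; 0 0 0 0 0 0 0.26; 0 0 0 0 0 0 0.26; 0 0 0 0 0 0 0.26; 0 -0.36 -0.1 0 0 0 0.26; 0 -0.5 -0.2 0 0 0 0.26; 0 -0.5 -0.2 0 0 0 0.26; 0 0 0 0 0 0 0.26"
}}

```text
clock: 22.65
eef_pos: [556.5, 50.4, 164.0]
tool_rot: [-1.572, -0.006, 0.04]
force: [0.7, 0.8, 0.1]
width: 22.6
```

```bash
python3 - <<'E'
from h import *
s,p=look("x_w")
q=get_image("top"); c=q["color"][120:380,190:490]; cv2.imwrite("pics/x_t.png",cv2.resize(c,(690,598),interpolation=cv2.INTER_CUBIC))
for t in ["tl_red","tl_blue","tl_green","tl_spent","horse","bay1","tumbler","tin","clamp"]:
    print(t,[(r["position"],round(r["conf"],2)) for r in nets.place_of(q,t)])
E
```

```text
22.65 [556.5  50.4 164. ] [-1.5717 -0.0064  0.04  ] f [0.7 0.8 0.1] w 22.6 F [ 2.5 88.3]
tl_red [([773.0, 16.2, 0.8], 0.66)]
tl_blue [([343.5, -45.3, -1.4], 0.62)]
tl_green []
tl_spent [([659.2, -90.1, 86.5], 0.83)]
horse [([460.8, -108.7, 84.8], 0.65)]
bay1 []
tumbler []
tin []
clamp [([579.8, -236.1, 0.5], 0.87)]
```

View pics/x_w.png

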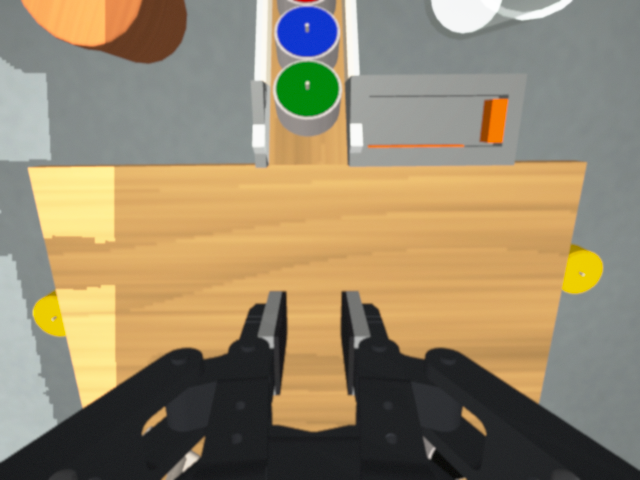

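View pics/x_t.png

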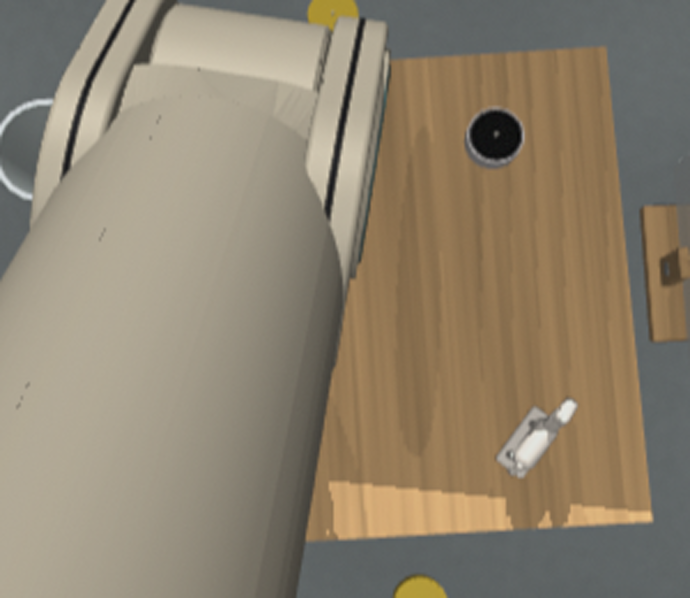

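```bash
python3 - <<'E'
from h import *
s,p=look("y_w")
a=np.radians(32)
for n,d in(("red",113),("blue",75),("green",37)):
    y=140+d*np.cos(a)+18*np.sin(a); z=85-d*np.sin(a)+18*np.cos(a)
    print(n,proj(p,[np.r_[f2w(0,y),z]],s).round(1))
    if n!="red": blob(p,s,n,z)
q=get_image("scene"); c=q["color"][140:300,260:460]; cv2.imwrite("pics/y_s.png",cv2.resize(c,None,fx=3.5,fy=3.5,interpolation=cv2.INTER_CUBIC))
E
```

```text
23.2 [553.9  53.  160.4] [-1.5709e+00  8.0000e-04  4.3400e-02] f [-0.7 -0.5 -0.7] w 22.2 F [ 0. 91.]
red [[313.9 -17.6]]
blue [[313.8  35.6]]
blue [ 284   11   59   50 2280] w [548.  175.1  60.5] f [ -0.4 213.2] tool [ -0.5  99.8 122.2]
green [[313.7  93.7]]
green [ 283   67   62   54 2572] w [549.8 142.9  80.7] f [-1.00e-01  1.81e+02] tool [-0.2 79.7 90. ]
```

View pics/y_s.png

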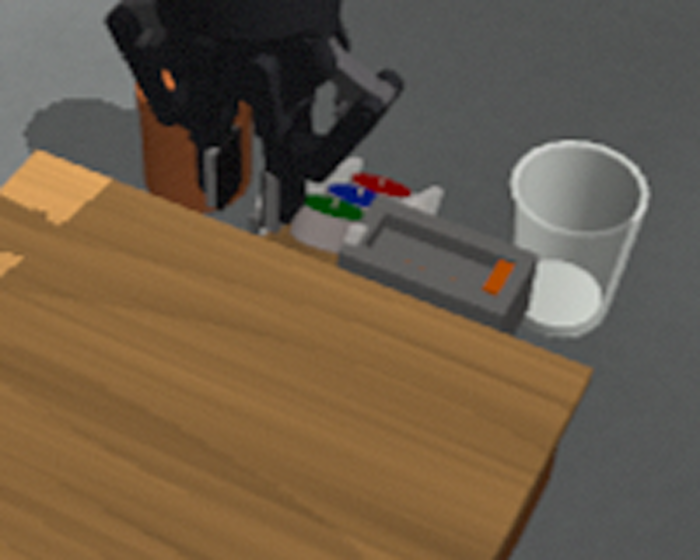

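```bash
python3 - <<'E'
from cell import ctrl
print(ctrl.read_state()["force"]); print(ctrl.finish_job())
E
```

```text
[-0.11249952  0.09218447 -0.54975236]
the job is handed in; nothing more can be done
None
```

The job is handed in at about 23 s on the clock. The switch is open, and the tea-lights lie in the chute in the order red, blue, green. No verdict was reported.

**What I did:** I let the shut fingertips into the recess and slid the switch to its end stop. Then I pushed red, blue and green one at a time along the deck and over the lip, cupped between the slightly opened fingers. None was gripped or lifted.

**Last checks:**
- **Switch:** the nub sits at the end of its recess and the mouth is clear of the tongue.
- **Red:** a top view before blue was pushed showed it against the stop, and it still lies lowest in the final side view. I could not measure it in the last wrist picture because it was cut off at the edge.
- **Blue and green:** both are within about 1–2 mm of where bays 2 and 3 should be, worked out from the feeder's dimensions.
- **Horse, spent tea-light and clamp:** they were re-detected within 4 mm or so of where they started, which is the network's own error.
- **Tumbler and tin:** the arm hid both from the top camera at the end. They look unmoved in the wrist and side views, but I did not re-measure them.
- **Arm:** the wrist force reading was near zero and the gripper was touching nothing.

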